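# Zero the burr grinder and set it six clicks coarse

## Task

The dial on the burr grinder has been knocked off its setting. Turn it clockwise, gently, until the burrs meet and it comes up against its solid stop without being forced, then back it off counter-clockwise by exactly six clicks. Once the dial is set, pull the hopper's gate fully open by its orange tab, let go, and leave everything else on the table where it is.

Things in the scene. Friction and masses are not known exactly. Their poses are not given: they have to be found in the camera images.
- grinder: White burr grinder with steel-grey base, 250 x 130 mm, fixed. Origin: underside centre; x points to its back, y to its left, z up. Aluminium deck plate on top, 202 mm up, carries the dial (axis 75 mm in front of origin) and, at the back (axis 55 mm behind origin), a low amber hopper, 116 mm wide, top 253 mm up.
- dial_grip (a point): Burr dial: upright axis, black round grip 42 mm wide, 6 to 51 mm above the deck, on a 64 mm skirt 6 mm thick. Point on the axis, 33 mm above the deck; its x follows the dial's white line. 30 clicks a turn (12 deg each, counted from the stop), about 0.15 N m to pass one; clockwise from above it ends at a hard stop (place unknown, 4 to 12 clicks off at first) that bears at most 0.5 N m.
- gate_tab (a point): Centre of the orange upright tab of the hopper gate, 14 mm (grinder x) x 12 mm (y) x 36 mm tall, 40 mm beyond the grinder's left side and 214 mm above the table; below its foot (196 mm up) is free space. It moves only along the grinder's +y (outwards) and stays where left.
- gate (a joint): Hopper gate slide: 0 = shut (as found), 0.035 m = pulled fully out to its end stop; about 2.5 N of friction.
- catch_cup: Steel cup, 68 mm diameter, 68 mm tall, under the grinder's spout. Origin: underside centre.
- brush: Burr brush lying on the table beside the grinder, 170 mm long. Origin: underneath its middle.
- red_cup: Red plastic measuring cup, 72 mm diameter, 50 mm tall. Origin: underside centre.
- jar: Amber jar with black cap, 72 mm diameter, 110 mm tall. Origin: underside centre.
- bowl: Small steel bowl, 170 mm diameter, 65 mm tall. Origin: underside centre.
- scoop: Steel spoon lying on the table, 160 mm long. Origin: underneath its middle.
- shaker: Aluminium can, 52 mm diameter, 100 mm tall. Origin: underside centre.

How it is judged (in metres and radians):
On the way, in this order (a step that is already met when the one before it is completed fails the run):
1. the dial is up against its stop, the gate still shut (contact force between stop_lug and stop_pin above 3 N and value of joint gate below 0.006 m), for 0.1 s.
2. the dial is backed off six clicks, the gate still shut (distance between stop_lug and stop_pin between 0.0295 and 0.0319 m and value of joint gate below 0.006 m), for 0.3 s.
At the end, for the whole second after the job is handed in: The dial rests six clicks back from its stop (within a third of a click) and the gate is pulled out at least 30 mm, both let go; no other thing has shifted more than 30 mm (distance between stop_lug and stop_pin between 0.0295 and 0.0319 m and value of joint gate above 0.03 m); the robot touches nothing.
It fails at once if the dial is pressed on its stop with more than 24 N at the stop lug (about 0.52 N m on the dial) (contact force between stop_lug and stop_pin above 24 N).
It fails at once if another thing on the table is shifted by more than 30 mm (distance of any of catch_cup, brush, red_cup, jar, bowl, scoop, shaker from where it was at the start of the episode above 0.03 m).
It also fails if it takes over 72 s, if anything falls off the work surface, if the arm or the gripper's body presses on something with over 40 N, if the wrist force passes 120 N, or if a joint passes its speed limit or range.

## Robot

A 6-joint arm with a two-finger parallel gripper is mounted at the origin on the work surface. World frame = base frame: x ahead of the robot, y to its left, z up, the work surface at z = 0. Lengths are in m, angles in degrees, forces in N, time in s.
With the tool pointing down it reaches from about 0.275 to 0.75 m from the base axis. Payload 10.2 kg.
Tool frame: the origin (TCP) lies between the finger pads; the fingertips stand 8 mm ahead of it and the grasp point (between the pads) lies 11 mm behind it; z points along the fingers, y is the line along which they close (so a half turn about z gives the same grasp; the last joint's range is limited). The gripper opens to 88 mm and grips with 3 to 60 N. Pads are 18 mm wide; open, the fingers measure 123 mm over their backs; the gripper's body (75 mm by 187 mm) begins 45 mm behind the grasp point.
Start: joints at [52.345, 17.928, 85.812, -0, 76.261, -12.8], TCP at [0.221, 0.476, 0.247] pointing down, gripper open.
Joint ranges: [-168.41, 168.41], [-55.51, 124.54], [10.69, 146.95], [-70.63, 250.63], [1, 178], [-165.06, 165.06]. Speed limits (degrees/s): [136.94, 136.94, 172.46, 180, 180, 180].

## Interface

Orientations are given as a 3x3 rotation matrix whose columns are the frame's x, y, z axes.
In Python, from workcell import * gives the robot as it stands. Calls block until the motion is done:
- reach(position, orientation): joint-space move of the TCP to a pose.
- move_linear(position, orientation=None, max_speed=0.15, f_stop=None): straight line of the TCP; orientation=None keeps the orientation; max_speed is the mean speed in m/s. With f_stop (N) it stops when the force on the tool has changed by that much, and returns True; else False.
- goto_joints(angles): joint-space move.
- open_jaws() and grasp(grasp_force=None): open the fingers fully, or close them until they stop; grasp_force is the grip in N (None keeps the last).
- dwell(seconds).
- ik(position, orientation): joint angles nearest the present ones, or None.
- observe(): the state.
- snapshot(name): name is "scene" or "top" or "wrist"; returns a dict with "image" (480x640x3 uint8, red, green, blue), "fx", "fy", "cx", "cy" (pixels), "rvec" (rotation vector, rad) and "tvec" (3), from world to camera coordinates, as OpenCV has them; the wrist camera has in their place "hand_eye" (4x4, takes a point from camera to tool coordinates, whose origin is the TCP and whose axes are the flange's). Camera axes: x right, y down, z forward; pixel columns grow to the right and rows downward; lengths in m; the calibration is good to about 2 mm. A picture is of the moment at which its call begins: read the wrist's pose just before it. There is no depth.
A pose or a line that the arm cannot do raises IKError and nothing moves.
- job_done(): hands the job in; it is judged then, once.
The state is a dict: "t": time; "joint_positions": joint angles; "qvel": joint speeds; "joint_torque": joint torques, N m; "ee_pos": TCP position; "eef_rot": TCP orientation; "force": force on the tool from outside, world axes, zero at the start; "moment": the same for the moment, N m; "grip_width": opening from 0.0 (shut) to 1.0 (fully open); "grip_force": force on a finger pad.
Only numpy, scipy, OpenCV 4.12 (cv2) and the standard library are available. Lean on these libraries where they do the work, as an engineer would, in place of code of your own. Each camera call takes 0.05 s, during which the arm holds its last target. There are 200 camera calls.

## Working session

There is one attempt and no reset: what is moved stays moved. The work goes in short steps, each a Python script; the robot and the scene stay as the last script left them, time stands still between calls to the robot, and variables do not carry over. Pictures are saved under pics/ and viewed, at most 10 in all, crops included, and the job is handed in when it is done.

```bash
mkdir -p pics; ls
python3 - <<'E'
from workcell import *
import cv2
for n in("scene","top"):
    s=snapshot(n); cv2.imwrite(f"pics/{n}0.png",s["image"][:,:,::-1]); print(n,s["fx"],s["fy"],s["cx"],s["cy"],s["rvec"],s["tvec"])
o=observe();print(o)
E
```

```text
pics
scene 498.2166563899265 498.2166563899265 325.77667984783915 240.71125792471486 [ 2.23722566  0.64816443 -0.31470409] [-0.45401198 -0.08547803  1.60841533]
top 454.3985972562572 454.3985972562572 324.174485211343 233.42867165273273 [ 2.2140162  -2.17229579  0.03454221] [-0.0323315   0.58463233  1.21296199]
{'t': 0.1, 'joint_positions': array([ 5.23436059e+01,  1.79548674e+01,  8.58477901e+01, -3.34932112e-04,
        7.62600476e+01, -1.28014653e+01]), 'qvel': array([ 0.15223673, -0.19246347, -0.14371578, -0.00331922, -0.08570106,
        0.05461707]), 'joint_torque': array([ 1.48626325e-03, -4.02823126e+01, -2.52643079e+01,  6.95233606e-02,
        3.43138003e-02, -6.06534923e-05]), 'ee_pos': array([0.22057029, 0.47619887, 0.2462428 ]), 'eef_rot': array([[-9.07375444e-01,  4.20320547e-01, -6.64106518e-04],
       [ 4.20321005e-01,  9.07375058e-01, -8.69901043e-04],
       [ 2.36956409e-04, -1.06846476e-03, -9.99999401e-01]]), 'force': array([0.88607751, 0.55861644, 0.35732321]), 'moment': array([ 0.03172619, -0.00762254,  0.0231133 ]), 'grip_force': 0.0, 'grip_width': 1.00068028592321}
```

View pics/scene0.png

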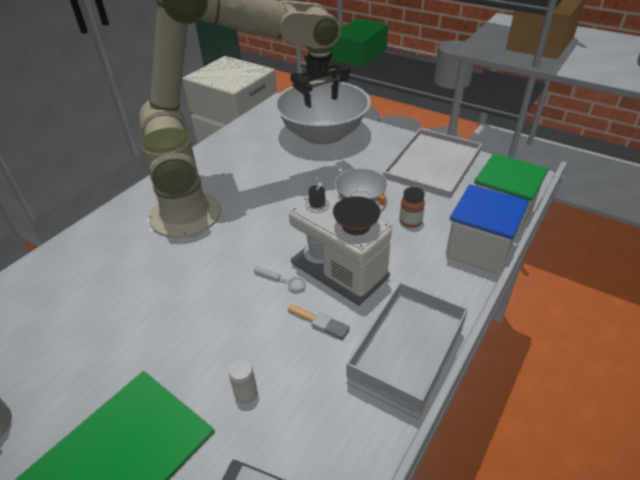

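View pics/top0.png

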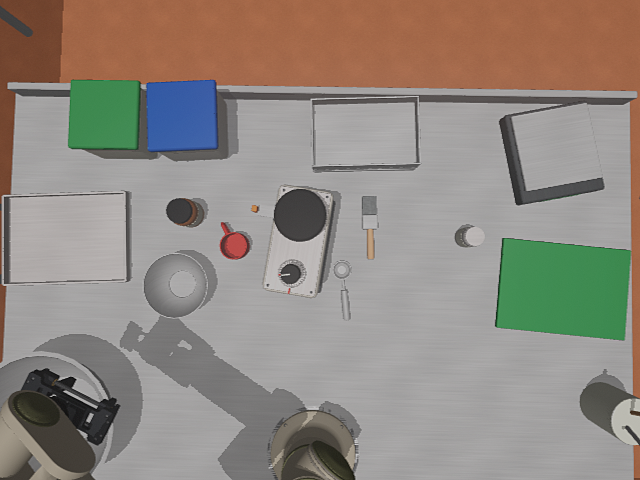

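The top view shows the dial at about (291,273), the hopper at (300,215), the orange tab at (255,209) and the red cup at (234,245). I'll enlarge that area.

```bash
cat > h.py <<'E'
import numpy as np, cv2
from workcell import *
def ray(s,u,v,z):
    R=cv2.Rodrigues(np.array(s["rvec"]))[0]; t=np.array(s["tvec"]).ravel()
    d=R.T@np.array([(u-s["cx"])/s["fx"],(v-s["cy"])/s["fy"],1]); c=-R.T@t
    return c+d*(z-c[2])/d[2]
E
python3 - <<'E'
from h import *
im=cv2.imread("pics/top0.png")[175:310,215:355]
cv2.imwrite("pics/c1.png",cv2.resize(im,None,fx=5.7,fy=4.4,interpolation=cv2.INTER_CUBIC) if 0 else cv2.resize(im,(616,594),interpolation=cv2.INTER_CUBIC))
s=snapshot("top")
for u,v,z in[(291,273,.253),(300,215,.253),(255,209,.232),(234,245,.05),(182,211,.11),(176,285,.065)]: print(u,v,ray(s,u,v,z))
E
```

```text
291 273 [0.48769793 0.0457777  0.253     ]
300 215 [0.61372646 0.0290329  0.253     ]
255 209 [0.62702198 0.13082715 0.232     ]
234 245 [0.54876012 0.21380194 0.05      ]
182 211 [0.63028283 0.33367339 0.11      ]
176 285 [0.44257673 0.3576656  0.065     ]
```

View pics/c1.png

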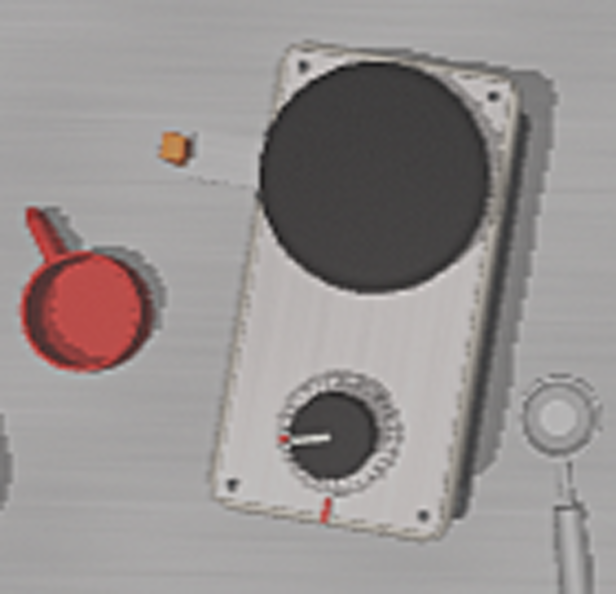

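Run:
```python
from h import *
s=snapshot("top")
f=lambda x,y,z: ray(s,215+x/4.4,175+y/4.4,z)[:2]
S=[f(*p,.202) for p in[(304,66),(492,96),(232,484),(423,516)]]
D=f(334,435,.253);H=f(375,177,.253);T=f(172,147,.232)
for a in S+[D,H,T]:print(a)
for d in(S[0]-S[2],S[1]-S[3],H-D,S[0]-S[1],S[2]-S[3]):print(np.linalg.norm(d),np.degrees(np.arctan2(d[1],d[0])))
th=np.arctan2(*(S[0]-S[2]+S[1]-S[3])[::-1]);c=sum(S)/4;ex=np.array([np.cos(th),np.sin(th)]);ey=np.array([-ex[1],ex[0]])
print("th",np.degrees(th),"c",c,"dial",c-.075*ex,"hop",c+.055*ex,"tab",c+.105*ey, (T-c)@ex,(T-c)@ey)
q0=observe()["joint_positions"]
for yaw in range(-180,181,30):
    a=np.radians(yaw);R=np.array([[np.cos(a),np.sin(a),0],[np.sin(a),-np.cos(a),0],[0,0,-1]])
    q=ik([D[0],D[1],.224],R);print(yaw,None if q is None else np.round(q,1))
print(snapshot("wrist")["hand_eye"])
```

```text
[0.67476171 0.07017154]
[ 0.66080898 -0.02804692]
[0.4571929  0.10236267]
[0.44275202 0.00337521]
[0.48583338 0.04593246]
[0.6132404  0.02852809]
[0.62830312 0.13288618]
0.21993739035951024 -8.41633145771811
0.22030929572167315 -8.199908785598257
0.12859028155283184 -7.7787142784000345
0.09920455467045823 81.91476579295008
0.10003527384270947 81.69990377309968
th -8.308028708309145 c [0.5588789  0.03696563] dial [0.48466599 0.04780274] hop [0.61330171 0.02901841] tab [0.57405086 0.14086371] 0.05483561687247403 0.10494536593205905
-180 [ -8.4  14.4  94.   -0.   71.6 -98.4]
-150 [  -8.4   14.4   94.    -0.    71.6 -128.4]
-120 [  -8.4   14.4   94.    -0.    71.6 -158.4]
-90 None
-60 [ -8.4  14.4  94.   -0.   71.6 141.6]
-30 [ -8.4  14.4  94.   -0.   71.6 111.6]
0 [-8.4 14.4 94.  -0.  71.6 81.6]
30 [-8.4 14.4 94.  -0.  71.6 51.6]
60 [-8.4 14.4 94.  -0.  71.6 21.6]
90 [-8.4 14.4 94.  -0.  71.6 -8.4]
120 [ -8.4  14.4  94.   -0.   71.6 -38.4]
150 [ -8.4  14.4  94.   -0.   71.6 -68.4]
180 [ -8.4  14.4  94.   -0.   71.6 -98.4]
[[-1.26712425e-03 -9.48020508e-01 -3.18206710e-01  8.20194558e-02]
 [ 9.99998638e-01 -1.53782933e-03  5.99519802e-04 -4.81394525e-04]
 [-1.05770468e-03 -3.18205517e-01  9.48021165e-01 -1.38221213e-01]
 [ 0.00000000e+00  0.00000000e+00  0.00000000e+00  1.00000000e+00]]
```

```bash
cat >> h.py <<'E'
TH=np.radians(-8.2)
def Rd(yaw):
    a=np.radians(yaw);return np.array([[np.cos(a),np.sin(a),0],[np.sin(a),-np.cos(a),0],[0,0,-1]])
def wray(s,o,u,v,z):
    he=np.array(s["hand_eye"]);R=np.array(o["eef_rot"])
    d=R@he[:3,:3]@np.array([(u-s["cx"])/s["fx"],(v-s["cy"])/s["fy"],1]);c=R@he[:3,3]+o["ee_pos"]
    return c+d*(z-c[2])/d[2]
def wproj(s,o,p):
    he=np.array(s["hand_eye"]);R=np.array(o["eef_rot"])
    q=he[:3,:3].T@(R.T@(np.array(p)-o["ee_pos"])-he[:3,3]);return s["fx"]*q[0]/q[2]+s["cx"],s["fy"]*q[1]/q[2]+s["cy"]
E
python3 - <<'E'
from h import *
p=observe()["ee_pos"]
move_linear([p[0],p[1],.36])
reach([.486,.0465,.36],Rd(171.8))
dwell(.2)
o=observe();s=snapshot("wrist");cv2.imwrite("pics/w1.png",s["image"][:,:,::-1])
print(o["t"],o["ee_pos"],o["joint_positions"],wproj(s,o,[.486,.0465,.253]))
E
```

```text
3.1917 [0.48595331 0.04701935 0.36001073] [-8.25533828e+00  9.99494595e+00  7.92349812e+01  1.82842760e-03
  9.07695259e+01 -9.01049663e+01] (np.float64(325.08490511490305), np.float64(241.10444240381733))
```

View pics/w1.png

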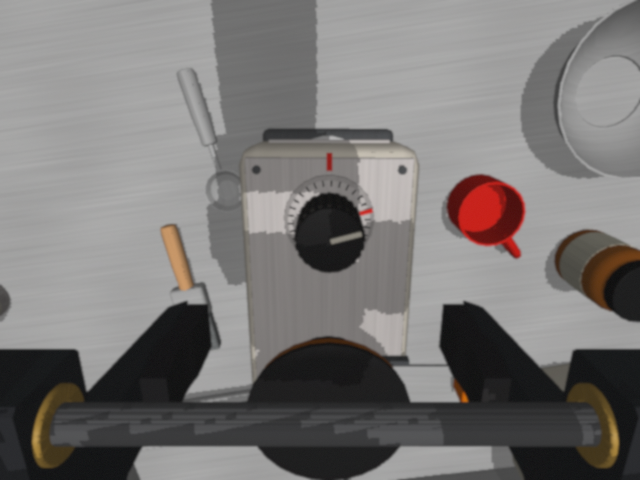

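Run:
```python
from h import *
o=observe();s=snapshot("wrist")
c=[wray(s,o,u,v,z) for u,v,z in [(330.5,238,.253),(256,169,.202),(402,170,.202)]]
print(c,(c[1]+c[2])/2)
a=wray(s,o,331,242,.253);b=wray(s,o,361,235,.253);d=b-a;print(np.degrees(np.arctan2(d[1],d[0])))
```

```text
[array([0.48453513, 0.04988328, 0.253     ]), array([0.44453334, 0.0045661 , 0.202     ]), array([0.45956806, 0.10362621, 0.202     ])] [0.4520507  0.05409616 0.202     ]
95.60655465242877
```

Run:
```python
from h import *
R=Rd(171.8)
move_linear([.4857,.0483,.27],R); move_linear([.4857,.0483,.224],R,max_speed=.06,f_stop=6)
dwell(.3);o=observe();print(o["t"],o["ee_pos"],o["force"],o["moment"],o["grip_width"])
grasp(8);dwell(.3)
o=observe();print(o["t"],o["ee_pos"],o["force"],o["moment"],o["grip_width"],o["grip_force"])
ey=np.array([-np.sin(TH),np.cos(TH)]);print(o["force"][:2]@ey)
```

```text
5.2583 [0.48573948 0.04830103 0.22416246] [0.03138229 0.03819779 0.65770206] [0.05163588 0.01149997 0.02615741] 0.9998413053704435
6.3333 [0.48584063 0.04951845 0.22399758] [ 1.55913719  8.206302   -0.55872307] [ 1.1949865  -0.26874019  0.01994871] 0.47219044766555907 8.001447828719392
8.344780733804244
```

Run:
```python
from h import *
R=Rd(171.8);ey=np.array([-np.sin(TH),np.cos(TH),0]);p0=np.array([.4857,.0483,.224])
for k in(.0012,.002,.0028):
    move_linear(p0+k*ey,R,max_speed=.02);dwell(.1)
    o=observe();print(k,o["t"],o["ee_pos"],o["force"],o["force"]@ey,o["moment"],o["grip_width"],o["grip_force"])
    if o["force"]@ey<2.5:break
```

```text
0.0012 6.6833 [0.48587691 0.0496452  0.22400409] [0.12124598 3.61848871 0.15327326] 3.5987872992172143 [ 0.46636789 -0.05171169 -0.0207202 ] 0.47030310811934467 8.000080715864897
0.002 7.0333 [0.4859029  0.04978319 0.22399973] [-1.81638943 -5.02286558  0.72425761] -5.230582646924207 [-0.79747343  0.29870112  0.02853711] 0.4727716136208443 8.000029055401683
```

```bash
cat >> h.py <<'E'
def turn(step,n,lim):
    """turn J6 in steps (deg, + is clockwise) until |mz| exceeds lim"""
    q=np.array(ik(P,Rd(YAW())));
    for i in range(n):
        q[5]+=step;goto_joints(q);o=observe()
        print("%.2f j6 %.1f cmd %.1f mz %.3f f %s g %.3f"%(o["t"],o["joint_positions"][5],q[5],o["moment"][2],np.round(o["force"],1),o["grip_width"]))
        if abs(o["moment"][2])>lim: return True
    return False
def YAW():
    R=np.array(observe()["eef_rot"]);return np.degrees(np.arctan2(R[1,0],R[0,0]))
P=[.4859,.0499,.224]
E
python3 - <<'E'
from h import *
move_linear(P,Rd(171.8),max_speed=.02)
turn(2,16,.25)
E
```

```text
7.53 j6 -87.7 cmd -87.7 mz 0.029 f [-1.4 -4.6  0.4] g 0.475
7.78 j6 -85.7 cmd -85.7 mz -0.002 f [-1.3 -4.5  0.8] g 0.473
8.03 j6 -83.7 cmd -83.7 mz -0.010 f [-2.2 -4.6  1. ] g 0.476
8.28 j6 -81.7 cmd -81.7 mz -0.049 f [-2.7 -4.9  0.2] g 0.471
8.53 j6 -79.7 cmd -79.7 mz -0.104 f [-1.5 -5.4  0.5] g 0.471
8.78 j6 -77.7 cmd -77.7 mz -0.012 f [-0.6 -4.8 -0.1] g 0.473
9.03 j6 -75.7 cmd -75.7 mz 0.109 f [-1.9 -5.6  0.2] g 0.475
9.28 j6 -73.7 cmd -73.7 mz 0.047 f [-0.9 -4.2  1.1] g 0.475
9.53 j6 -71.7 cmd -71.7 mz -0.071 f [-2.8 -4.7  1.1] g 0.469
9.78 j6 -69.7 cmd -69.7 mz -0.044 f [-1.4 -4.6  1.1] g 0.474
10.03 j6 -67.7 cmd -67.7 mz -0.114 f [-2.3 -5.7  0.7] g 0.474
10.28 j6 -65.7 cmd -65.7 mz -0.020 f [-1.8 -5.2  0.7] g 0.473
10.53 j6 -63.7 cmd -63.7 mz 0.023 f [-1.  -5.2 -0.2] g 0.472
10.78 j6 -61.7 cmd -61.7 mz 0.049 f [-2.  -6.7  0.9] g 0.476
11.03 j6 -59.7 cmd -59.7 mz -0.010 f [-1.3 -5.4  1.2] g 0.472
11.28 j6 -57.7 cmd -57.7 mz -0.092 f [-0.6 -4.5  0.9] g 0.476
```

```bash
sed -i 's/^P=.*/P=[.4859,.0493,.224]/' h.py
python3 - <<'E'
from h import *
print(turn(2,55,.18)); dwell(.3);o=observe();print(o["moment"],o["t"])
E
```

```text
11.53 j6 -55.8 cmd -55.8 mz -0.133 f [-1.2 -0.9  1.2] g 0.473
11.78 j6 -53.9 cmd -53.8 mz -0.025 f [-2.4  0.1  1. ] g 0.471
12.03 j6 -51.9 cmd -51.8 mz 0.071 f [-2.4  0.9  0.8] g 0.471
12.28 j6 -49.9 cmd -49.8 mz -0.015 f [-1.6  2.1  1.2] g 0.476
12.53 j6 -47.9 cmd -47.8 mz -0.031 f [-2.6  2.4  1.5] g 0.472
12.78 j6 -45.9 cmd -45.8 mz -0.019 f [-1.9  3.   1.6] g 0.470
13.03 j6 -43.9 cmd -43.8 mz -0.082 f [-2.6  3.9  0.8] g 0.471
13.28 j6 -41.9 cmd -41.8 mz -0.009 f [-3.   4.6  1.6] g 0.474
13.53 j6 -39.9 cmd -39.8 mz 0.039 f [-2.4  4.4  1.9] g 0.473
13.78 j6 -37.9 cmd -37.8 mz 0.027 f [-2.8  4.9  1.1] g 0.471
14.03 j6 -35.9 cmd -35.8 mz -0.071 f [-1.4  3.8  1.8] g 0.473
14.28 j6 -33.8 cmd -33.8 mz -0.083 f [-2.   5.3  2.6] g 0.476
14.53 j6 -31.8 cmd -31.8 mz -0.035 f [-3.1  4.9  1.5] g 0.478
14.78 j6 -29.9 cmd -29.8 mz -0.037 f [-1.7  3.9  1.5] g 0.471
15.03 j6 -27.9 cmd -27.8 mz 0.023 f [-2.6  4.   1.4] g 0.470
15.28 j6 -25.8 cmd -25.8 mz 0.012 f [-1.4  3.9  2.2] g 0.477
15.53 j6 -23.8 cmd -23.8 mz -0.002 f [-3.1  4.6  1.5] g 0.473
15.78 j6 -21.8 cmd -21.8 mz -0.105 f [-3.6  4.5  1.
[... 1085 characters left out ...]
0.53 j6 16.2 cmd 16.2 mz -0.077 f [-6.   2.   4.3] g 0.470
20.78 j6 18.2 cmd 18.2 mz -0.154 f [-7.1  2.8  4.2] g 0.476
21.03 j6 20.2 cmd 20.2 mz 0.021 f [-6.4  2.1  2.8] g 0.476
21.28 j6 22.2 cmd 22.2 mz 0.056 f [-5.8  2.4  3.9] g 0.470
21.53 j6 24.2 cmd 24.2 mz 0.010 f [-6.1  2.4  3.2] g 0.474
21.78 j6 26.2 cmd 26.2 mz -0.061 f [-6.5  2.4  3.2] g 0.472
22.03 j6 28.2 cmd 28.2 mz -0.138 f [-7.1  2.7  3.5] g 0.476
22.28 j6 30.2 cmd 30.2 mz -0.102 f [-6.2  2.5  3.6] g 0.474
22.53 j6 32.2 cmd 32.2 mz 0.117 f [-6.7  2.1  2.9] g 0.472
22.78 j6 34.2 cmd 34.2 mz 0.172 f [-7.4  2.4  2.8] g 0.473
23.03 j6 36.2 cmd 36.2 mz 0.235 f [-7.9  1.7  3.5] g 0.471
True
[0.15701769 1.40252255 0.18107964] 23.3333
```

Run:
```python
from h import *
turn(1,4,.29)
m=[]
for i in range(10): dwell(.04);m.append(observe()["moment"][2])
print(np.mean(m),YAW(),observe()["t"])
s=snapshot("wrist");cv2.imwrite("pics/w2.png",s["image"][:,:,::-1])
s=snapshot("top")["image"][245:300,260:320,::-1];cv2.imwrite("pics/t2.png",cv2.resize(s,(600,550),interpolation=cv2.INTER_CUBIC))
```

```text
23.58 j6 37.1 cmd 37.1 mz 0.228 f [-8.1  1.3  3.4] g 0.472
23.83 j6 38.1 cmd 38.1 mz 0.236 f [-7.5  1.1  2.6] g 0.472
24.08 j6 39.1 cmd 39.1 mz 0.189 f [-8.3  1.   2.3] g 0.472
24.33 j6 40.1 cmd 40.1 mz 0.213 f [-6.5  1.4  1.7] g 0.473
0.20536296310519037 41.94719195332918 24.75
```

Run:
```python
from h import *
turn(-2,38,.3)
```

```text
25.10 j6 38.0 cmd 38.1 mz 0.028 f [-7.5  2.9  2.6] g 0.471
25.35 j6 36.0 cmd 36.1 mz -0.037 f [-5.5  1.7  2.4] g 0.473
25.60 j6 34.0 cmd 34.1 mz -0.074 f [-5.4  4.   2.3] g 0.475
25.85 j6 32.0 cmd 32.1 mz -0.018 f [-5.2  2.3  1.7] g 0.472
26.10 j6 30.0 cmd 30.1 mz 0.014 f [-5.1  2.2  2.2] g 0.472
26.35 j6 28.0 cmd 28.1 mz 0.135 f [-4.8  2.9  1. ] g 0.477
26.60 j6 26.0 cmd 26.1 mz 0.105 f [-5.7  2.7  1.6] g 0.470
26.85 j6 24.0 cmd 24.1 mz -0.016 f [-5.6  2.9  1.1] g 0.475
27.10 j6 22.0 cmd 22.1 mz -0.042 f [-5.3  2.9  1.6] g 0.471
27.35 j6 20.0 cmd 20.1 mz -0.048 f [-4.7  2.3  0.6] g 0.473
27.60 j6 18.0 cmd 18.1 mz 0.065 f [-5.4  2.7  0.8] g 0.472
27.85 j6 16.0 cmd 16.1 mz 0.026 f [-3.9  2.5  2. ] g 0.470
28.10 j6 14.0 cmd 14.1 mz 0.090 f [-5.2  3.5  0.3] g 0.471
28.35 j6 12.0 cmd 12.1 mz -0.033 f [-3.5  2.8  0.5] g 0.476
28.60 j6 10.0 cmd 10.1 mz -0.044 f [-4.5  2.6  1. ] g 0.474
28.85 j6 8.0 cmd 8.1 mz -0.005 f [-5.4  2.3  1. ] g 0.478
29.10 j6 6.0 cmd 6.1 mz 0.047 f [-3.9  2.8  0.9] g 0.475
29.35 j6 4.0 cmd 4.1 mz 0.121 f [-3.9  3.3  0.9] g 0.473
29.60 j6 2.0 cmd 2.1 mz 0.116 f [-4
[... 483 characters left out ...]
1.8 -2.8] g 0.472
31.85 j6 -15.8 cmd -15.9 mz -0.057 f [-4.3  2.6 -3.7] g 0.477
32.10 j6 -17.9 cmd -17.9 mz 0.015 f [-4.3  2.1 -4. ] g 0.476
32.35 j6 -19.9 cmd -19.9 mz -0.014 f [-4.4  2.7 -5.1] g 0.467
32.60 j6 -21.9 cmd -21.9 mz 0.097 f [-4.3  2.3 -5.9] g 0.473
32.85 j6 -23.8 cmd -23.9 mz -0.059 f [-4.3  2.1 -6.8] g 0.474
33.10 j6 -25.8 cmd -25.9 mz -0.050 f [-3.   1.1 -7.2] g 0.473
33.35 j6 -27.9 cmd -27.9 mz -0.035 f [-3.3  2.3 -6.8] g 0.472
33.60 j6 -29.9 cmd -29.9 mz 0.056 f [-2.8  1.8 -7.9] g 0.471
33.85 j6 -31.9 cmd -31.9 mz 0.108 f [-3.3  1.3 -9.1] g 0.473
34.10 j6 -33.9 cmd -33.9 mz 0.078 f [ -3.1   1.6 -10.1] g 0.474
34.35 j6 -35.8 cmd -35.9 mz -0.051 f [ -2.8   2.5 -10.1] g 0.475
```

Run:
```python
from h import *
dwell(.4);open_jaws();o=observe();p=o["ee_pos"];print(o["t"],o["force"])
move_linear([p[0],p[1],.36]);reach([.486,.0465,.36],Rd(171.8));dwell(.2)
o=observe();s=snapshot("wrist");im=s["image"][120:300,220:440,::-1]
cv2.imwrite("pics/w3.png",cv2.resize(im,None,fx=3,fy=3,interpolation=cv2.INTER_CUBIC));print(o["t"],o["force"])
for a in(23.6,35.6,47.6,59.6):
  a=np.radians(a);u=np.array(wproj(s,o,[.4858+.018*np.cos(a),.0495+.018*np.sin(a),.253]));print(a,(u-[220,120])*3)
print((np.array(wproj(s,o,[.4858,.0495,.253]))-[220,120])*3)
```

```text
35.5583 [-0.31306868 -0.14042605  0.24456301]
37.7167 [0.36001667 0.18517341 0.27681578]
0.4118977034706618 [379.0095764  431.15645451]
0.6213372137099813 [393.82306693 420.53768847]
0.8307767239493009 [406.08567481 407.23440226]
1.0402162341886205 [415.25457065 391.77888869]
[332.5656153  359.89882216]
```

View pics/w3.png

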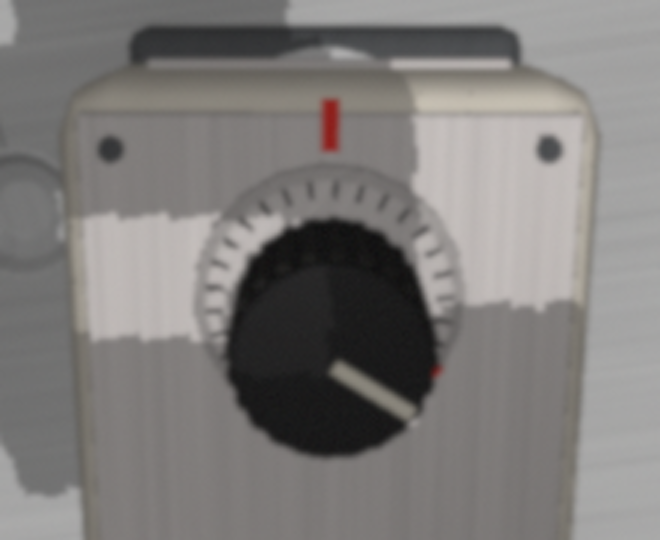

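The dial's white line runs from (332,366) to (412,413) in the crop. That is about 48–50°, which matches 10 clicks clockwise and 6 back. Next is the gate tab.

Run:
```python
from h import *
R=Rd(81.8);ex=np.array([np.cos(TH),np.sin(TH),0]);ey=np.array([-ex[1],ex[0],0])
T=np.array([.629,.1345,.211])
reach(T+[0,0,.13],R)
print(observe()["joint_positions"])
print(move_linear(T+[0,0,.05],R),move_linear(T,R,max_speed=.06,f_stop=6))
dwell(.2);o=observe();print(o["t"],o["ee_pos"],o["force"])
grasp(15);dwell(.2);o=observe();print(o["t"],o["grip_width"]*88,o["grip_force"],o["force"]@ex,o["force"]@ey)
print(cv2.imwrite("pics/w4.png",snapshot("wrist")["image"][:,:,::-1]))
```

```text
[ 1.63931050e+00  3.20824037e+01  5.11818059e+01 -3.45838433e-03
  9.67232308e+01  9.80715191e+00]
False False
41.175 [0.62910324 0.13453171 0.21134315] [-0.73358979  0.25196675 -0.93488779]
42.4833 13.925783996288972 14.999818102223799 6.249293282702807 0.10965755330062754
True
```

View pics/w4.png

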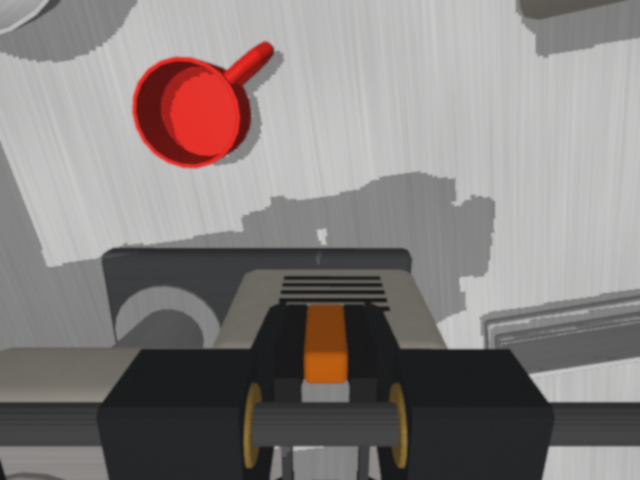

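The orange tab at (326,345) is gripped between the pads. The measured width of 13.9 mm matches the 14 mm tab, so I'll pull.

Run:
```python
from h import *
ex=np.array([np.cos(TH),np.sin(TH),0]);ey=np.array([-ex[1],ex[0],0])
R=Rd(81.8);p=np.array([.6295,.1345,.211]);p0=observe()["ee_pos"]
for k in(.012,.024,.032,.0365):
    r=move_linear(p+k*ey,R,max_speed=.03,f_stop=14);o=observe();print(o["t"],r,(o["ee_pos"]-p0)@ey,o["force"]@ex,o["force"]@ey,o["grip_width"]*88)
    if r:break
open_jaws();dwell(.1);o=observe();e=o["ee_pos"];print(o["force"])
move_linear([e[0],e[1],.37],max_speed=.1);reach([.45,.25,.37],R);dwell(.3);o=observe();print(o["t"],o["force"])
s=snapshot("top")
cv2.imwrite("pics/top9.png",cv2.resize(s["image"][170:315,150:390,::-1],(792,478),interpolation=cv2.INTER_CUBIC))
```

```text
43.0833 False 0.012792463202761107 3.4609724197888143 3.085654651588682 13.765153025682872
43.6333 False 0.024732913410371128 2.9147219352365132 2.7732897297157635 13.676294677877003
44.05 False 0.03261325687018986 1.9210147593257096 1.409797565795201 13.805677544395861
44.275 True 0.03534006650471481 0.07323262186653932 -1.5860554451031437 13.824723987551119
[ 0.40173974  0.57978188 -0.48636263]
48.4083 [-0.30860587 -0.74718584 -0.53871261]
```

View pics/top9.png

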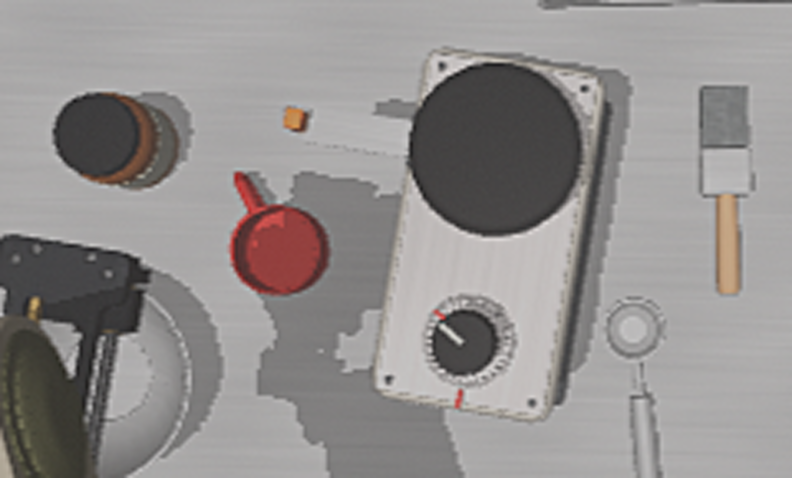

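The orange tab now sits at (294,118) in the crop, about 35 mm out from where it started. The dial line is still at about 48°, and nothing else has moved.

```bash
python3 -c "
from workcell import *
print(job_done())"
```

```text
the job is handed in; nothing more can be done
None
```

The job is handed in (no verdict came back): the dial was turned gently to its stop and backed off six clicks, then the gate was pulled about 35 mm to its end stop and released, with nothing else visibly moved.

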